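# Rock the warped lid and reject it

### The arm

A 7-joint arm with a two-finger parallel gripper is mounted at the origin on the work surface. World frame = base frame: x ahead of the robot, y to its left, z up, the work surface at z = 0. Lengths are in m, angles in rad, forces in N, time in s.
With the tool pointing down it reaches from about 0.4 to 0.85 m from the base axis. Payload 10.4 kg.
Tool frame: the origin (TCP) lies at the very end of the fingers, on their centre line; the grasp point (between the pads) lies 19 mm behind it; x points along the fingers, z is the direction in which the jaws open and shut, and the axes are right-handed (so a half turn about x gives the same grasp; the last joint's range is limited). The gripper opens to 85 mm and grips with 20 to 120 N. Pads are 22 mm wide; open, the fingers measure 114 mm over their backs; the gripper's body (76 mm by 85 mm) begins 54 mm behind the grasp point. The pads swing forward as they close: fully open they stand 13 mm farther back than shut.
Start: joints at [1.324, 0.332, -0.065, 1.46, 0.022, 1.35, -0.088], TCP at [0.139, -0.609, 0.231] pointing down, gripper open.
Joint ranges: [-2.6, 2.6], [-0.5, 2.12], [-1.47, 1.34], [0.16, 2.42], [-1.27, 4.41], [0.06, 2.06], [-2.6, 2.6]. Speed limits (rad/s): [2.22, 2.22, 2.79, 2.79, 3.14, 3.14, 3.14].

### API

Orientations are given as a unit quaternion [x, y, z, w].
In Python, from workcell import telemetry, viewer, manip, spot_in, mark_of gives the robot as it stands. The module is installed in compiled form; this text tells all that it offers.
- The arm moves only by the shell command python3 -m crank 'ROWS' [FORCE]. ROWS is JSON, a list of rows, each a list of 3 entries, a list of its own where there are three numbers: the closure, from 0 (fully open) to 1 (shut), then the shift along the world's x, y, z in cm, then the turn, a rotation vector about the world's x, y, z in rad. A call has 1 to 12 rows; each row shifts and turns the commanded pose from where the row before left it; what a row does not reach is not made up. A row lasts 1/12 s, in which the tool goes at most 41.7 mm and 7.16 degrees, less where a joint would pass 70% of its speed; a pose out of reach is approached as far as the arm can. A call with a gripper value outside its range is refused whole. The fingers move at their own pace and stop on an object; FORCE is the grip in N (left out, the last holds). Time passes only in rows, so rows that do not move let the fingers close. It gives the time, the measured TCP pose, the force and the opening at its end, in the units of the state.
- telemetry.get_obs(): the state, without advancing time (a new reading comes with each control period).
- viewer.camera(name): name is "side" or "top"; returns a dict with "frame" (480x640x3 uint8, red, green, blue), "intrinsics" (3x3 intrinsics, pixels), "cam_to_world" (4x4, takes a point from camera to world coordinates). Camera axes: x right, y up, looking along -z (the intrinsics and any distortion apply to the point x, -y, -z); pixel columns grow to the right and rows downward; lengths in m; the calibration is good to about 2 mm. A picture is of the moment at which its call begins. There is no depth.
- manip.hand_in(): hands the job in, once; it reports no verdict.
Trained networks look in a picture, given as the dict that the camera call returned (one of the last four; its "shot" number tells which), for a name from the list of things; names that differ only in an ending like _2 or _b are one class to them, and where a whole thing is asked for, a point or a joint stands for the part that bears it (a point fixed in the world has none). Each returns a list of dicts, best first, with "conf" (0 to 1); they miss things now and then, are a little off and sometimes report something else, mostly with a low value. They report only what shows in the picture. A call takes as long as a camera call. They do not tell look-alikes from the thing itself.
- spot_in(thing, picture): "location" ([x, y, z] in m, in the coordinates of the camera as it stood for that picture, good to about 4 mm: the middle of the surface that is visible of it).
- mark_of(thing, picture): "location" ([x, y, z] in m, in the coordinates of the camera as it stood for that picture, good to about 4 mm: a listed point, or the origin of a listed thing).
The state is a dict: "clock": time; "joint_pos": joint angles; "joint_velocities": joint speeds; "tau": joint torques, N m; "position": TCP position; "ee_rot": TCP orientation; "ft_force": force on the tool from outside, world axes, zero at the start; "torque": the same for the moment, N m; "grip_width": opening from 0.0 (shut) to 1.0 (fully open).
Only numpy, scipy, OpenCV 4.12 (cv2) and the standard library are available. Lean on these libraries where they do the work, as an engineer would, in place of code of your own. Each camera call takes 0.05 s, during which the arm holds its last target. There are 200 camera calls.

### The job

Two orange box lids lie on the grey granite surface plate; one is straight, the other is warped, bent along its middle so that one end stands clear of the plate. Press the raised end of the warped lid down so that it rocks over onto its other half on the plate, then take it by its black grip and lay it, grip up and not dropped, on the floor of the red reject tray. Leave the straight lid where it lies.

Things in the scene. Friction and masses are not known exactly. Their poses are not given: they have to be found in the camera images.
- lid_bent: Warped orange lid, 130 (x) x 90 (y) x 4 mm, two flat halves at 12 degrees. Origin: underside, middle of the bend line (along y), on the plate; z up. -x half lies flat, end of the +x half is 13 mm up. Pressed lightly down, it rocks till the +x half lies flat (z leans 12 degrees) and stays so. Black bar grip at the middle: 40 (x) x 18 (y) mm, 4 to 38 mm above the origin, leaning 6 degrees. Any yaw.
- lid_straight: The straight lid: same colour, size and black grip, but flat: its whole underside lies on the plate. Origin at the centre of the underside, x along the 130 mm length, z up. To be left alone.
- plate: Grey granite surface plate, 240 (x) x 360 (y) x 50 mm high, fixed. Origin at the centre of its underside on the table, z up: its upper face is 50 mm above the origin.
- tray: Red open reject tray, 220 (x) x 170 (y) x 28 mm high outside, 4 mm walls, inside 212 x 162 mm, fixed. Origin at the centre of its underside on the table; its floor is 4 mm thick. The lid fits in it at any yaw if centred.
There are look-alikes about, which are no part of the job. Leave any purple or turquoise look-alike of the lid_bent alone.

How it is judged:
By the outcome, as a careful person would: the job done as asked, in the order asked, and still so for the second after the job is handed in, with the robot touching nothing.
It also fails if it takes over 43 s, if anything falls off the work surface, if the arm or the gripper's body presses on something with over 40 N, if the wrist force passes 120 N, or if a joint passes its speed limit or range.

## Working session

There is one attempt and no reset: what is moved stays moved. The work goes in short steps, Python scripts to look and compute and a shell command to move; the robot and the scene stay as the last step left them, time stands still between calls to the robot, and variables do not carry over. Pictures are saved under pics/ and viewed, about 8 in all and at most 12, crops included, and the job is handed in when it is done.

```bash
mkdir -p pics; cat > h.py <<'E'
import numpy as np, cv2
from workcell import telemetry, viewer, manip, spot_in, mark_of
def shot(n):
    return viewer.camera(n)
def save(p,f): cv2.imwrite('pics/'+f,cv2.cvtColor(p['frame'],cv2.COLOR_RGB2BGR))
def w(p,loc): return (np.array(p['cam_to_world'])@np.r_[loc,1])[:3]
def proj(p,X):
    T=np.linalg.inv(p['cam_to_world']); c=T@np.r_[X,1]; K=np.array(p['intrinsics'])
    q=K@np.array([c[0],-c[1],-c[2]]); return q[:2]/q[2]
def ray(p,uv,z):
    M=np.array(p['cam_to_world']);d=np.linalg.inv(p['intrinsics'])@np.array([uv[0],uv[1],1.]);d=M[:3,:3]@(d*[1,-1,-1]);o=M[:3,3]
    return o+d*(z-o[2])/d[2]
E
python3 - <<'E'
from h import *
o=telemetry.get_obs(); print({k:np.round(v,3).tolist() for k,v in o.items()})
ps={}
for n in('top','side'):
    p=shot(n); ps[n]=p; save(p,n+'0.png')
    print(n,[k for k in p],np.round(p['cam_to_world'],3).tolist(),np.round(p['intrinsics'],1).tolist())
    for t in('lid_bent','lid_straight','tray','plate'):
        for r in mark_of(t,p): 
            X=w(p,r['location']); print(n,t,round(r['conf'],2),X.round(3),proj(p,X).round())
cv2.imwrite('pics/both0.png',cv2.cvtColor(np.vstack([cv2.resize(ps['top']['frame'],(400,300)),cv2.resize(ps['side']['frame'],(400,300))]),4))
E
```

```text
{'clock': 0.0, 'joint_pos': [1.324, 0.333, -0.065, 1.461, 0.022, 1.35, -0.089], 'joint_velocities': [-0.0, -0.0, -0.001, -0.001, -0.001, -0.0, 0.001], 'tau': [-0.001, -62.545, 0.048, -39.161, 0.016, 0.01, 0.0], 'position': [0.139, -0.609, 0.231], 'ee_rot': [0.441, 0.553, -0.441, 0.552], 'ft_force': [0.081, 0.365, 1.02], 'torque': [0.008, 0.056, 0.019], 'grip_width': 1.002}
top ['frame', 'intrinsics', 'cam_to_world', 'shot'] [[-0.014, 0.985, -0.171, 0.244], [-1.0, -0.012, 0.017, -0.116], [0.015, 0.171, 0.985, 1.023], [0.0, 0.0, 0.0, 1.0]] [[522.7, 0.0, 323.5], [0.0, 522.7, 231.2], [0.0, 0.0, 1.0]]
top lid_bent 0.94 [ 0.275 -0.271  0.001] [395. 304.]
top lid_bent 0.83 [ 0.496 -0.309  0.053] [414. 187.]
top lid_bent 0.7 [ 0.335 -0.509  0.002] [515. 272.]
top lid_straight 0.95 [ 0.49  -0.129  0.051] [320. 191.]
top tray 0.71 [ 0.51   0.182 -0.001] [165. 190.]
top plate 0.97 [ 0.509 -0.224  0.   ] [367. 188.]
side ['frame', 'intrinsics', 'cam_to_world', 'shot'] [[-0.956, 0.214, -0.199, 0.157], [-0.292, -0.743, 0.603, 0.641], [-0.019, 0.635, 0.773, 1.016], [0.0, 0.0, 0.0, 1.0]] [[612.3, 0.0, 327.0], [0.0, 612.3, 234.1], [0.0, 0.0, 1.0]]
side lid_bent 0.91 [ 0.334 -0.505  0.001] [401. 135.]
side lid_bent 0.71 [ 0.27  -0.271  0.001] [406. 208.]
side lid_bent 0.68 [ 0.498 -0.307  0.051] [313. 161.]
side lid_straight 0.93 [ 0.495 -0.131  0.048] [288. 219.]
side tray 0.55 [ 0.506  0.184 -0.002] [229. 360.]
side plate 0.79 [ 0.504 -0.223 -0.005] [300. 204.]
```

```bash
python3 - <<'E'
import cv2,numpy as np
a=cv2.imread('pics/top0.png')[100:340,60:560];b=cv2.imread('pics/side0.png')[80:440,120:520]
c=cv2.resize(a,(625,300));d=cv2.imread('pics/top0.png')[130:250,290:450];e=cv2.imread('pics/side0.png')[100:250,240:380]
cv2.imwrite('pics/v1.png',cv2.imread('pics/top0.png'))
m=np.hstack([cv2.resize(d,(400,300),interpolation=2),cv2.resize(e,(400,428),interpolation=2)[:300]])
f=np.hstack([c,np.zeros((300,175,3),np.uint8)])
cv2.imwrite('pics/v2.png',np.vstack([m,np.hstack([cv2.resize(b,(333,300)),np.zeros((300,467,3),np.uint8)])]))
E
```

```text
(no output)
```

View pics/top0.png

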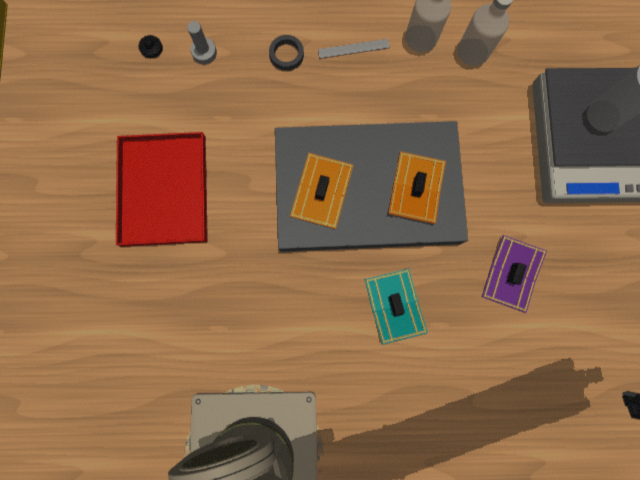

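View pics/v2.png

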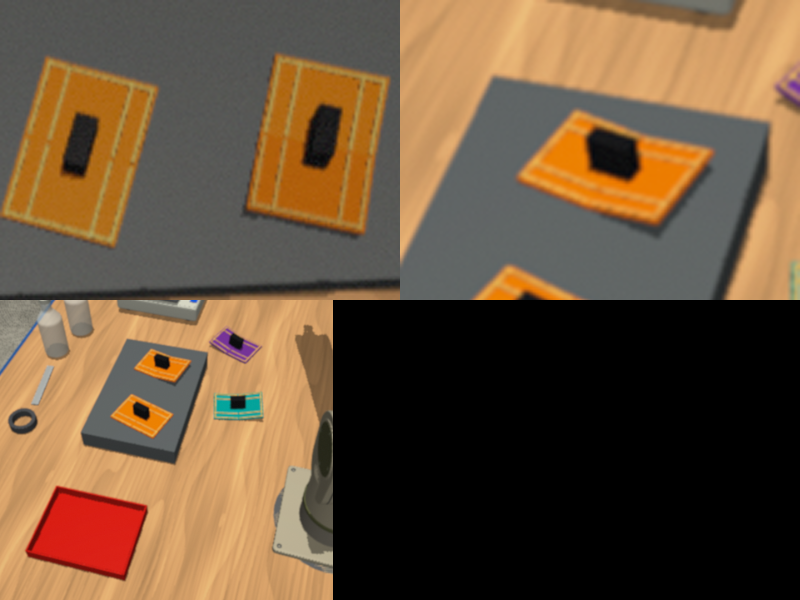

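Candidates in the top view are the turquoise lid (395,304), the purple lid (515,272), the left orange lid (322,190) and the right orange lid (418,187). The right orange one shows a shading kink at mid-length, with a shadow under its near (robot-side) end, so it is the warped lid. I'll fit the model pose in both views to confirm which end is raised.

```bash
cat > fit.py <<'E'
from h import *
from scipy.optimize import minimize
a=np.radians(12)
def corners(kind):
    h=.045;L=.065
    if kind=='bent': # raised +x half
        prof=[(-L,0),(0,0),(L*np.cos(a),L*np.sin(a))]
    elif kind=='rocked':prof=[(-L*np.cos(a),L*np.sin(a)),(0,0),(L,0)]
    else: prof=[(-L,0),(0,0),(L,0)]
    q=[np.array([[x,s*h,z+t] for s in(-1,1) for t in(0,.004)]) for x,z in prof]
    lean={'bent':-np.radians(6),'rocked':np.radians(6)}.get(kind,0)
    g=np.array([[x,y,z] for x in(-.02,.02) for y in(-.009,.009) for z in(.004,.038)])
    c,s=np.cos(lean),np.sin(lean); g=np.c_[c*g[:,0]+s*g[:,2],g[:,1],-s*g[:,0]+c*g[:,2]]
    return [np.vstack(q[:2]),np.vstack(q[1:])],g
def render(p,kind,v,z0,S=4):
    P,g=corners(kind);c,s=np.cos(v[2]),np.sin(v[2]);R=np.array([[c,-s,0],[s,c,0],[0,0,1]])
    m=np.zeros((480*S,640*S),np.uint8)
    for pts,val in((P[0],255),(P[1],255),(g,0)):
        uv=np.array([proj(p,R@x+[v[0],v[1],z0])+.5 for x in pts])*S
        cv2.fillConvexPoly(m,cv2.convexHull(uv.round().astype(np.int32)),val)
    return cv2.resize(m,(640,480),interpolation=cv2.INTER_AREA)/255.
def omask(p,v,z0):
    f=cv2.cvtColor(p['frame'],cv2.COLOR_RGB2HSV).astype(int)
    m=((f[...,0]>8)&(f[...,0]<32)&(f[...,1]>140)&(f[...,2]>70)).astype(float)
    r=np.zeros_like(m);u=proj(p,[v[0],v[1],z0+.01]).astype(int);cv2.circle(r,tuple(int(t) for t in u),62,1,-1)
    # limit to the component(s) nearest
    n,l,st,ce=cv2.connectedComponentsWithStats((m*r).astype(np.uint8))
    k=np.zeros(n,bool)
    for i in range(1,n): k[i]= st[i,4]>15 and np.hypot(*(ce[i]-u))<30
    return k[l].astype(float)
def fit(ps,kind,v0,z0):
    ms=[omask(p,v0,z0) for p in ps]
    f=lambda v:sum(np.abs(render(p,kind,v,z0)-m).sum()/m.sum() for p,m in zip(ps,ms))
    r=minimize(f,v0,method='Nelder-Mead',options=dict(initial_simplex=np.array([v0]*4)+np.array([[0,0,0],[.008,0,0],[0,.008,0],[0,0,.12]]),xatol=2e-4,fatol=1e-3,maxiter=90))
    return r.x,r.fun
E
python3 - <<'E'
from fit import *
ps=[shot('top'),shot('side')]
for kind,y0 in(('bent',-.2),('bent',np.pi-.2),('straight',-.2)):
    x,f=fit(ps,kind,np.array([.496,-.308,y0]),.05);print(kind,x.round(4),round(f,3))
x,f=fit(ps,'straight',np.array([.492,-.13,-.25]),.05);print('S',x.round(4),round(f,3))
E
```

```text
bent [ 0.4962 -0.3131 -0.0871] 0.415
bent [ 0.4942 -0.3121  2.9077] 0.155
straight [ 0.4975 -0.3136 -0.2065] 0.285
S [ 0.4922 -0.1304 -0.2829] 0.133
```

The fit is clear: the right orange lid is bent with yaw 2.91, raised end toward the robot (residual 0.155, against 0.415 and 0.285 for the other two hypotheses). The left one fits as straight. Next I work out the approach.

```bash
cat > plan.py <<'E'
from h import *
from scipy.spatial.transform import Rotation as Ro
def plan(target,yaw):
    o=telemetry.get_obs();R=Ro.from_quat(o['ee_rot']).as_matrix();best=None
    y=np.array([-np.sin(yaw),np.cos(yaw),0])
    for s in(1,-1):
        x=np.array([0,0,-1.]);z=y*s;D=np.c_[x,np.cross(z,x),z]
        rv=Ro.from_matrix(D@R.T).as_rotvec()
        print('rotvec',rv.round(3),'deg',np.degrees(np.linalg.norm(rv)).round(1))
    print('pos',np.round(o['position'],4),'delta cm',((np.array(target)-o['position'])*100).round(2),'F',np.round(o['ft_force'],1),'g',round(o['grip_width'],3),'t',o['clock'],'q7',np.round(o['joint_pos'],2))
E
python3 - <<'E'
from plan import *
d=np.array([np.cos(2.908),np.sin(2.908)]);c=np.array([.494,-.312])+.052*d;print(c)
plan([*c,.1],2.908)
E
```

```text
[ 0.44341226 -0.29996335]
rotvec [ 0.    -0.    -0.457] deg 26.2
rotvec [0.    0.    2.684] deg 153.8
pos [ 0.1387 -0.6094  0.2313] delta cm [ 30.47  30.95 -13.13] F [ 0.4 -0.3 -0.4] g 1.0 t 0.6 q7 [ 1.32  0.33 -0.06  1.46  0.02  1.35 -0.09]
```

```bash
python3 -m crank '[[1,[2.54,2.58,0],[0,0,-0.0381]],[1,[2.54,2.58,0],[0,0,-0.0381]],[1,[2.54,2.58,0],[0,0,-0.0381]],[1,[2.54,2.58,0],[0,0,-0.0381]],[1,[2.54,2.58,0],[0,0,-0.0381]],[1,[2.54,2.58,0],[0,0,-0.0381]],[1,[2.54,2.58,0],[0,0,-0.0381]],[1,[2.54,2.58,0],[0,0,-0.0381]],[1,[2.54,2.58,0],[0,0,-0.0381]],[1,[2.54,2.58,0],[0,0,-0.0381]],[1,[2.54,2.58,0],[0,0,-0.0381]],[1,[2.54,2.58,0],[0,0,-0.0381]]]' 40
python3 -m crank '[[1,[0,0,-3.5],[0,0,0]],[1,[0,0,-3.5],[0,0,0]],[1,[0,0,-3.5],[0,0,0]],[1,[0,0,-1.5],[0,0,0]],[1,[0,0,0],[0,0,0]],[1,[0,0,0],[0,0,0]],[1,[0,0,0],[0,0,0]]]'
python3 - <<'E'
from plan import *
plan([.4434,-.3,.068],2.908)
E
```

```text
clock: 1.6
position: [0.4445, -0.2984, 0.2317]
ee_rot: [-0.555, -0.438, 0.555, -0.438]
ft_force: [1.0, -0.3, -0.6]
grip_width: 0.003
clock: 2.18
position: [0.4444, -0.3004, 0.113]
ee_rot: [0.555, 0.438, -0.555, 0.439]
ft_force: [-0.4, -0.2, 0.4]
grip_width: -0.005
rotvec [ 0.001  0.002 -0.   ] deg 0.1
rotvec [-3.000e-03  2.000e-03  3.141e+00] deg 180.0
pos [ 0.4444 -0.3004  0.113 ] delta cm [-0.1   0.04 -4.5 ] F [-0.4 -0.2  0.4] g -0.005 t 2.1833 q7 [ 0.8   0.26 -0.33  1.83  0.1   1.07 -1.37]
```

```bash
python3 -m crank '[[1,[0,0,-1.5],[0,0,0]],[1,[0,0,-1.5],[0,0,0]],[1,[0,0,-1.2],[0,0,0]],[1,[0,0,-0.3],[0,0,0]],[1,[0,0,-0.2],[0,0,0]],[1,[0,0,-0.2],[0,0,0]],[1,[0,0,-0.2],[0,0,0]],[1,[0,0,-0.2],[0,0,0]],[1,[0,0,-0.2],[0,0,0]],[1,[0,0,-0.2],[0,0,0]],[1,[0,0,0],[0,0,0]]]'
```

```text
clock: 3.1
position: [0.4436, -0.2999, 0.0543]
ee_rot: [-0.555, -0.438, 0.555, -0.438]
ft_force: [-0.9, -0.1, 0.5]
grip_width: -0.003
```

```bash
python3 -m crank '[[1,[0,0,-0.1],[0,0,0]],[1,[0,0,-0.1],[0,0,0]],[1,[0,0,0],[0,0,0]],[1,[0,0,0],[0,0,0]]]'
python3 - <<'E'
from h import *
p=shot('side');q=shot('top');save(p,'s2.png')
a=cv2.cvtColor(np.hstack([cv2.resize(p['frame'][90:260,230:390],(400,425),interpolation=2),cv2.resize(q['frame'][100:270,330:490],(400,425),interpolation=2)]),4)
cv2.imwrite('pics/v3.png',a)
E
```

```text
clock: 3.43
position: [0.4437, -0.2999, 0.0541]
ee_rot: [-0.555, -0.438, 0.555, -0.439]
ft_force: [-7.2, 4.0, 20.4]
grip_width: -0.002
```

View pics/v3.png

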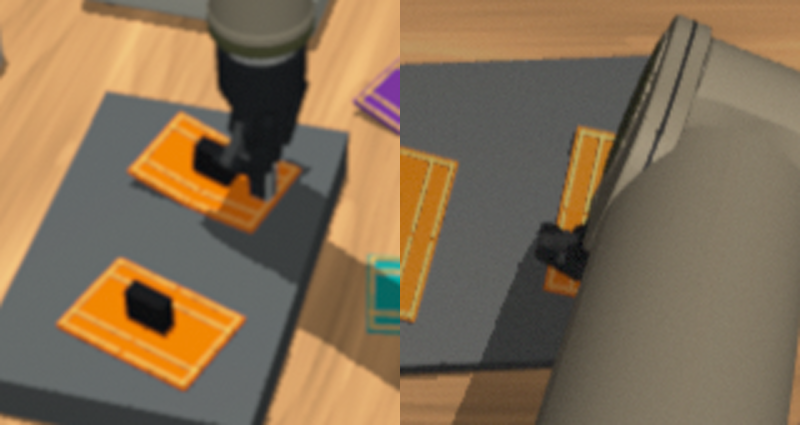

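The finger presses the near end flat on the plate at 20 N, and the far end now casts a shadow under it, so the lid has rocked. Next I raise the hand, open it and refit.

```bash
python3 -m crank '[[1,[0,0,0.4],[0,0,0]],[1,[0,0,1],[0,0,0]],[1,[0,0,3],[0,0,0]],[0.2,[-1,0,3.5],[0,0,0]],[0.2,[-2,0,3.5],[0,0,0]],[0.2,[-3,0,2],[0,0,0]],[0.2,[-3,0,1],[0,0,0]],[0.2,[0,0,0],[0,0,0]],[0.2,[0,0,0],[0,0,0]]]'
python3 - <<'E'
from fit import *
from plan import plan
p=shot('side');q=shot('top');v0=np.array([.494,-.312,2.908])
for ps,n in(([p],'side'),([p,q],'both')):
  for k in('bent','rocked'):
    x,f=fit(ps,k,v0,.05);print(n,k,x.round(4),round(f,3))
for t in('lid_bent','lid_straight'):
    for P in(p,q):
        for r in mark_of(t,P): print(t,round(r['conf'],2),w(P,r['location']).round(3))
plan([.494,-.312,.2],2.908)
a=cv2.cvtColor(np.hstack([cv2.resize(p['frame'][90:260,230:390],(400,425),interpolation=2),cv2.resize(q['frame'][100:270,330:490],(400,425),interpolation=2)]),4)
cv2.imwrite('pics/v4.png',a)
E
```

```text
clock: 4.28
position: [0.3528, -0.3005, 0.1978]
ee_rot: [-0.555, -0.437, 0.555, -0.439]
ft_force: [0.5, 0.7, 0.4]
grip_width: 0.796
side bent [ 0.4915 -0.3112  2.7425] 0.201
side rocked [ 0.4936 -0.3118  2.9178] 0.096
both bent [ 0.4932 -0.3115  2.7721] 0.388
both rocked [ 0.4941 -0.3122  2.9076] 0.201
lid_bent 0.95 [ 0.272 -0.273 -0.   ]
lid_bent 0.82 [ 0.332 -0.507 -0.001]
lid_bent 0.76 [ 0.498 -0.308  0.05 ]
lid_bent 0.82 [ 0.498 -0.312  0.051]
lid_bent 0.68 [ 0.277 -0.272  0.002]
lid_straight 0.8 [ 0.493 -0.129  0.049]
lid_straight 0.83 [ 0.492 -0.132  0.05 ]
rotvec [-0.001 -0.001 -0.001] deg 0.1
rotvec [ 1.00e-03 -2.00e-03  3.14e+00] deg 179.9
pos [ 0.3541 -0.2994  0.1958] delta cm [13.99 -1.26  0.42] F [-0.2 -0.1 -1. ] g 0.801 t 4.5833 q7 [ 0.91  0.02 -0.3   1.9   0.01  1.22 -1.2 ]
```

View pics/v4.png

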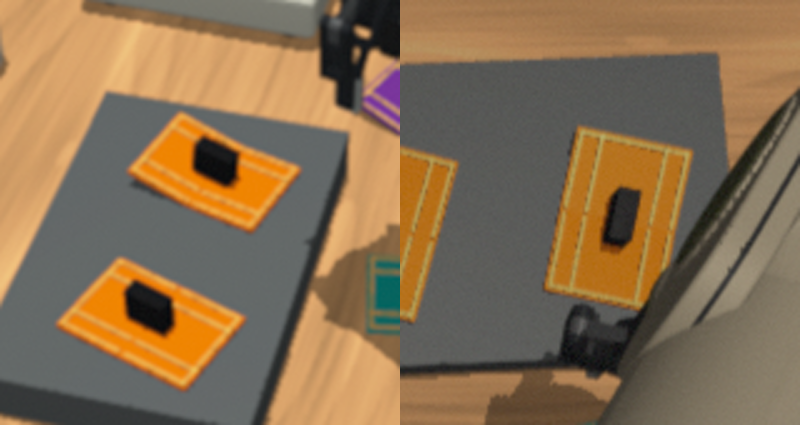

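The lid now rests on its near half with the far end raised (rocked fit 0.096 against 0.201 for bent), and the straight lid is undisturbed. Grasping the grip next.

```bash
python3 -m crank '[[0.3,[3.5,-0.3,0],[0,0,0]],[0.3,[3.5,-0.3,0],[0,0,0]],[0.3,[3.5,-0.3,0],[0,0,0]],[0.3,[3.3,-0.3,0],[0,0,0]],[0.3,[0,0,-2.5],[0,0,0]],[0.3,[0,0,-2.5],[0,0,0]],[0.3,[0,0,-2.5],[0,0,0]],[0.3,[0,0,0],[0,0,0]],[0.3,[0,0,0],[0,0,0]],[0.3,[0,0,0],[0,0,0]]]'
```

```text
clock: 5.42
position: [0.4923, -0.312, 0.1226]
ee_rot: [0.555, 0.438, -0.555, 0.439]
ft_force: [0.6, -0.2, 0.0]
grip_width: 0.703
```

```bash
python3 -m crank '[[0.3,[0,0,-2],[0,0,0]],[0.3,[0,0,-2],[0,0,0]],[0.3,[0,0,-1.5],[0,0,0]],[0.3,[0,0,-0.8],[0,0,0]],[0.3,[0,0,0],[0,0,0]],[0.3,[0,0,0],[0,0,0]]]'
python3 - <<'E'
from h import *
p=shot('side')
cv2.imwrite('pics/v5.png',cv2.cvtColor(cv2.resize(p['frame'][90:260,230:390],(480,510),interpolation=2),4))
E
```

```text
clock: 5.92
position: [0.4922, -0.3122, 0.0597]
ee_rot: [0.555, 0.438, -0.555, 0.439]
ft_force: [0.4, -0.4, 0.5]
grip_width: 0.7
```

View pics/v5.png

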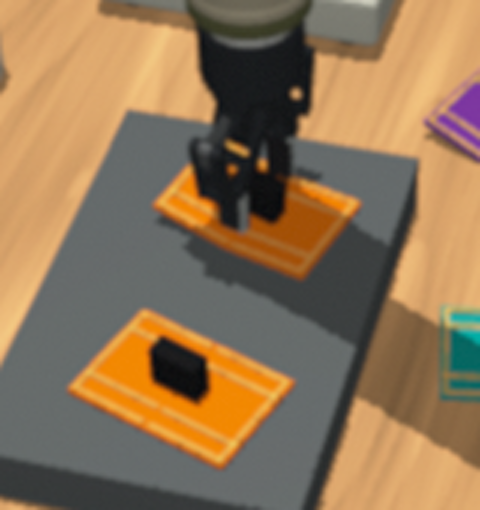

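The fingers straddle the grip without contact and the lid is still rocked over. I close on it.

```bash
python3 -m crank '[[1,[0,0,0],[0,0,0]],[1,[0,0,0],[0,0,0]],[1,[0,0,0],[0,0,0]],[1,[0,0,0],[0,0,0]],[1,[0,0,0],[0,0,0]],[1,[0,0,0],[0,0,0]],[1,[0,0,0],[0,0,0]],[1,[0,0,0],[0,0,0]]]' 60
python3 -m crank '[[1,[0,0,0.5],[0,0,0]],[1,[0,0,1],[0,0,0]],[1,[0,0,2],[0,0,0]],[1,[0,0,3],[0,0,0]],[1,[0,0,3],[0,0,0]],[1,[0,0,2],[0,0,0]],[1,[0,0,0],[0,0,0]],[1,[0,0,0],[0,0,0]],[1,[0,0,0],[0,0,0]]]'
python3 - <<'E'
from fit import *
from plan import plan
p=shot('side');q=shot('top')
for r in mark_of('tray',q)+mark_of('tray',p)[:1]: print('tray',r['conf'])
for P in(p,q):
    for r in mark_of('tray',P)+mark_of('lid_bent',P): print(round(r['conf'],2),w(P,r['location']).round(3))
# tray: red hull of rim in top
f=cv2.cvtColor(q['frame'],cv2.COLOR_RGB2HSV).astype(int);m=(((f[...,0]<6)|(f[...,0]>174))&(f[...,1]>150)&(f[...,2]>60)).astype(np.uint8)
n,l,st,ce=cv2.connectedComponentsWithStats(m);i=1+st[1:,4].argmax();c=np.argwhere(l==i)[:,::-1].astype(np.float32)
W=np.array([ray(q,u,.028)[:2] for u in cv2.convexHull(c)[:,0]],np.float32);print(cv2.minAreaRect(W))
plan([.507,.183,.17],2.908)
a=cv2.cvtColor(np.hstack([cv2.resize(p['frame'][60:260,230:390],(400,500),interpolation=2),cv2.resize(q['frame'][90:290,300:460],(400,500),interpolation=2)]),4)
cv2.imwrite('pics/v6.png',a)
E
```

```text
clock: 6.63
position: [0.492, -0.3122, 0.0592]
ee_rot: [0.555, 0.438, -0.555, 0.439]
ft_force: [-0.9, -0.2, 6.4]
grip_width: 0.2
clock: 7.38
position: [0.491, -0.3115, 0.1727]
ee_rot: [-0.555, -0.439, 0.555, -0.438]
ft_force: [-0.7, 1.0, -2.2]
grip_width: 0.197
tray 0.91
tray 0.63
0.63 [0.506 0.181 0.002]
0.93 [ 0.333 -0.505  0.002]
0.91 [ 0.496 -0.311  0.165]
0.81 [ 0.268 -0.275 -0.002]
0.91 [ 0.513  0.182 -0.001]
0.8 [ 0.496 -0.311  0.164]
0.59 [ 0.336 -0.51   0.003]
((0.5065479278564453, 0.1825636923313141), (0.22201332449913025, 0.1736530214548111), 2.4088633060455322)
rotvec [-0.    -0.001 -0.   ] deg 0.0
rotvec [ 1.000e-03 -1.000e-03  3.141e+00] deg 180.0
pos [ 0.4914 -0.3117  0.1729] delta cm [ 1.56 49.47 -0.29] F [-0.3 -0.7 -2.2] g 0.202 t 7.7833 q7 [ 0.78  0.3  -0.35  1.64  0.11  1.22 -1.4 ]
```

View pics/v6.png

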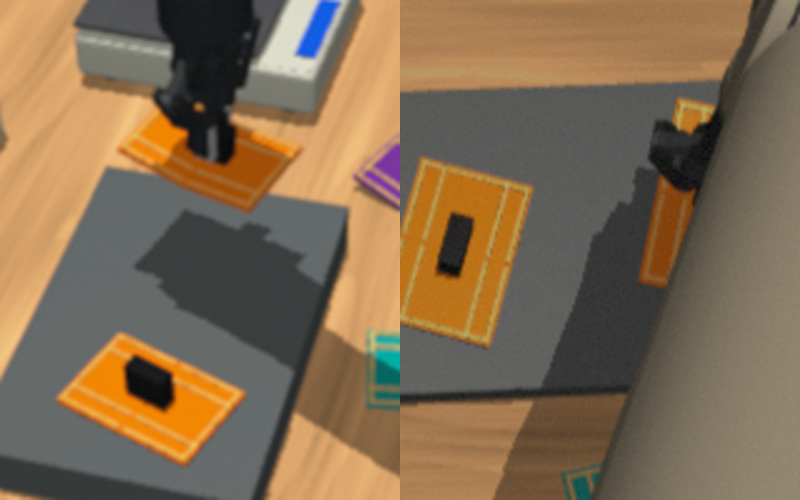

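The lid is held level with its yaw kept, 11 cm above the plate, and the straight lid is undisturbed. I carry it to the tray (centre 0.507, 0.183; measured rim 222 x 174 mm, against 220 x 170 given) and turn it 0.25 rad into line on the way.

```bash
python3 -m crank '[[1,[0.1,1.5,0],[0,0,0.02]],[1,[0.1,3,0],[0,0,0.02]],[1,[0.1,3.5,0],[0,0,0.02]],[1,[0.1,3.5,0],[0,0,0.02]],[1,[0.1,3.5,0],[0,0,0.02]],[1,[0.1,3.5,0],[0,0,0.02]],[1,[0.1,3.5,0],[0,0,0.02]],[1,[0.1,3.5,0],[0,0,0.02]],[1,[0.1,3.5,0],[0,0,0.02]],[1,[0.1,3.5,0],[0,0,0.02]],[1,[0.1,3.5,0],[0,0,0.02]],[1,[0.1,3.5,0],[0,0,0.02]]]'
python3 -m crank '[[1,[0.1,3.5,0],[0,0,0.01]],[1,[0.1,3,0],[0,0,0]],[1,[0,2,0],[0,0,0]],[1,[0,1,0],[0,0,0]],[1,[0,0,0],[0,0,0]],[1,[0,0,0],[0,0,0]],[1,[0,0,0],[0,0,0]]]'
python3 - <<'E'
from plan import *
plan([.505,.183,.0135],3.158)
E
```

```text
clock: 8.78
position: [0.5029, 0.0854, 0.1736]
ee_rot: [0.498, 0.502, -0.498, 0.502]
ft_force: [0.9, -0.3, -2.1]
grip_width: 0.202
clock: 9.37
position: [0.5058, 0.1763, 0.1731]
ee_rot: [0.496, 0.503, -0.497, 0.504]
ft_force: [0.6, -0.4, -0.9]
grip_width: 0.198
rotvec [ 0.001 -0.     0.002] deg 0.1
rotvec [-0.00e+00 -2.00e-03 -3.14e+00] deg 179.9
pos [0.5058 0.1763 0.1731] delta cm [ -0.08   0.67 -15.96] F [ 0.6 -0.4 -0.9] g 0.198 t 9.3667 q7 [ 0.21  0.25 -0.72  1.74  0.18  1.21 -2.11]
```

```bash
python3 -m crank '[[1,[-0.1,0.7,-2],[0,0,0]],[1,[0,0,-3.3],[0,0,0]],[1,[0,0,-3.3],[0,0,0]],[1,[0,0,-3],[0,0,0]],[1,[0,0,-2],[0,0,0]],[1,[0,0,-1],[0,0,0]],[1,[0,0,-0.5],[0,0,0]],[1,[0,0,0],[0,0,0]],[1,[0,0,0],[0,0,0]]]'
```

```text
clock: 10.12
position: [0.5054, 0.185, 0.0235]
ee_rot: [0.496, 0.504, -0.496, 0.504]
ft_force: [-0.1, 0.3, -1.1]
grip_width: 0.2
```

```bash
python3 -m crank '[[1,[0,0,-0.3],[0,0,0]],[1,[0,0,-0.2],[0,0,0]],[1,[0,0,-0.1],[0,0,0]],[1,[0,0,0],[0,0,0]],[1,[0,0,0],[0,0,0]]]'
```

```text
clock: 10.53
position: [0.5046, 0.1852, 0.0165]
ee_rot: [0.496, 0.504, -0.496, 0.504]
ft_force: [-0.3, -0.2, -2.2]
grip_width: 0.2
```

```bash
python3 -m crank '[[1,[0,0,-0.1],[0,0,0]],[1,[0,0,-0.1],[0,0,0]],[1,[0,0,-0.1],[0,0,0]],[1,[0,0,0],[0,0,0]],[1,[0,0,0],[0,0,0]]]'
```

```text
clock: 10.95
position: [0.5045, 0.1852, 0.0132]
ee_rot: [0.496, 0.504, -0.496, 0.504]
ft_force: [-0.0, 0.2, -1.5]
grip_width: 0.198
```

```bash
python3 -m crank '[[1,[0,0,-0.1],[0,0,0]],[1,[0,0,0],[0,0,0]],[1,[0,0,0],[0,0,0]]]'
python3 - <<'E'
from h import *
p=shot('side')
cv2.imwrite('pics/v7.png',cv2.cvtColor(cv2.resize(p['frame'][270:440,130:330],(600,510),interpolation=2),4))
E
```

```text
clock: 11.2
position: [0.5046, 0.1852, 0.0131]
ee_rot: [0.496, 0.504, -0.496, 0.504]
ft_force: [-5.0, -2.6, 9.9]
grip_width: 0.204
```

View pics/v7.png

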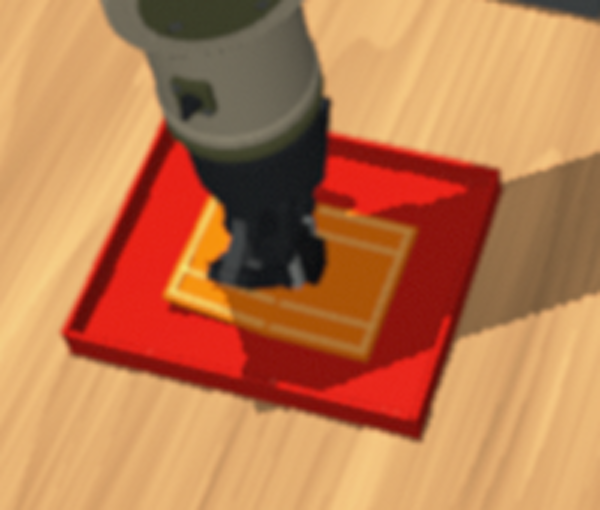

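Contact reads 10 N at 13.1 mm, where the floor was predicted at 13.2 mm, and the lid sits inside the tray. I ease the load, release and withdraw.

```bash
python3 -m crank '[[1,[0,0,0.1],[0,0,0]],[0.75,[0,0,0],[0,0,0]],[0.7,[0,0,0],[0,0,0]],[0.65,[0,0,0],[0,0,0]],[0.5,[0,0,0],[0,0,0]],[0.3,[0,0,0],[0,0,0]],[0.3,[0,0,0],[0,0,0]],[0.3,[0,0,0],[0,0,0]],[0.3,[0,0,0],[0,0,0]]]'
python3 -m crank '[[0.3,[0,0,1],[0,0,0]],[0.3,[0,0,2],[0,0,0]],[0.3,[0,0,3],[0,0,0]],[0.3,[0,0,3.5],[0,0,0]],[0.3,[0,0,3.5],[0,0,0]],[0.3,[-2,-2,3],[0,0,0]],[0.3,[-2,-2.5,2],[0,0,0]],[0.3,[-2,-2.5,0],[0,0,0]],[0.3,[-2,-2.5,0],[0,0,0]],[0.3,[0,-3,0],[0,0,0]],[0.3,[0,0,0],[0,0,0]],[0.3,[0,0,0],[0,0,0]]]'
python3 - <<'E'
from fit import *
p=shot('side');q=shot('top')
for k in('bent','rocked','straight'):
    x,f=fit([p],k,np.array([.506,.185,3.158]),.004);print(k,x.round(4),round(f,3))
x,f=fit([p],'straight',np.array([.492,-.13,-.28]),.05);print('straight lid',x.round(4),round(f,3))
for P in(p,q):
    for t in('lid_bent','lid_straight'):
        for r in mark_of(t,P): print(t,round(r['conf'],2),w(P,r['location']).round(3))
cv2.imwrite('pics/v8.png',cv2.cvtColor(np.hstack([cv2.resize(p['frame'],(400,300)),cv2.resize(p['frame'][280:430,140:340],(400,300),interpolation=2)]),4))
o=telemetry.get_obs();print(o['clock'],o['ft_force'],o['position'])
E
```

```text
clock: 12.0
position: [0.5045, 0.1851, 0.0133]
ee_rot: [0.496, 0.504, -0.496, 0.504]
ft_force: [0.1, -0.1, 0.2]
grip_width: 0.701
clock: 13.0
position: [0.4245, 0.0589, 0.1941]
ee_rot: [0.497, 0.503, -0.496, 0.504]
ft_force: [-0.5, -0.0, 0.7]
grip_width: 0.699
bent [0.5039 0.1865 3.0761] 0.132
rocked [0.5065 0.1866 3.1621] 0.057
straight [0.508  0.1851 3.1292] 0.095
straight lid [ 0.492  -0.13   -0.2731] 1.038
lid_bent 0.96 [ 0.268 -0.27   0.003]
lid_bent 0.66 [ 0.336 -0.507  0.002]
lid_bent 0.56 [0.51  0.187 0.005]
lid_bent 0.78 [ 0.278 -0.271  0.002]
lid_bent 0.77 [ 0.333 -0.507  0.003]
lid_straight 0.68 [ 0.492 -0.125  0.053]
13.3 [0.95032852 0.77498072 0.55860539] [0.42458974 0.06112761 0.19332   ]
```

View pics/v8.png

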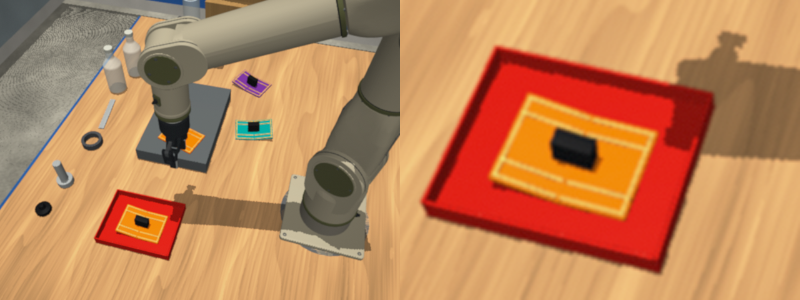

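The warped lid lies grip up on the tray floor and the hand is clear at z = 0.19 m. The straight lid is hidden by the arm in the side view, but the top view finds it in place.

```bash
python3 -c "
from workcell import manip
print(manip.hand_in())"
```

```text
the job is handed in; nothing more can be done
None
```

The job is done and handed in at about 13.3 s. I pressed down the raised end of the warped lid with the shut fingers until it rocked onto its other half, with 20 N read at the end. I then took it by its grip with 60 N and carried it to the reject tray. I released it only after the wrist force showed it touching the floor (10 N, at the predicted height).

**Last checks:**
- **Warped lid:** the side-view fit puts it at (0.507, 0.187), grip up and on the tray floor, inside the walls. The rocked shape fits best, with a residual of 0.057 against 0.132 for the unrocked shape and 0.095 for a flat lid.
- **Straight lid:** the last top view found it at (0.492, -0.125), within about 5 mm of its starting place, which is about the network's accuracy. The side-view fit on it failed (residual 1.04) because the arm was in the way, so only the top view confirms it.
- **Look-alikes and robot:** the purple and turquoise lids were detected at their starting places. The gripper was clear of everything, with under 1.5 N on the wrist.

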